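Close the grinder's shutter, fit its bayonet lid and hold it at the half-turn pulse mark

TASK

Get the coffee grinder ready and hold it at pulse: first slide the flat shutter plate into the slot low in the grinder's side until its orange flange is flush against the housing, and let go of it. Then lower the black lid into the collar with its white pointers at the white dots until it sits flat, and twist it clockwise (seen from above) only halfway, to the orange dots, never on to the lock click at the red dots. A spring pushes the lid back, so finish while still gripping the lid there, with the shutter still home and the cup, salt shaker and bowl left where they are.

Things in the scene. Friction and masses are not known exactly. Their poses are not given: they have to be found in the camera images.
- grinder: Coffee grinder, fixed: grey housing 120 (x) x 116 (y) x 55 mm, on it a steel collar 112 mm across with its rim 84 mm high. Origin: underside, on the collar's axis. Shutter slot in its -x side. On the rim, both sides: white dots (insert) along its x axis, orange dots (half) 0.75 rad clockwise from them, red dots (lock) 1.5 rad clockwise.
- mouth (a point): Centre of the collar's rim, 84 mm above the grinder's underside; axes as the grinder. Opening: 64 mm bore, with two notches 25 mm wide along the x axis reaching out to 43 mm from the axis, through a ledge 9 mm thick; below the ledge the lid's lugs can turn.
- slot (a point): Middle of the slot's lower edge at its mouth, in the grinder's -x face (60 mm from its axis), 9 mm above the worktop; axes as the grinder, so +x points into the slot. Slot 64 mm wide, 11 mm high, 67 mm deep.
- shutter: Loose shutter, 0.1 kg, lying flat: aluminium plate 60 mm wide (y), 6 thick, x = 0 to 55; orange flange 76 wide, 18 high, x = -6 to 0; black upright grip rib 14 wide (y), 36 high, x = -48 to -6. Origin: underside, middle of the flange face that meets the housing; +x is the way in. Home: origin at slot (0 to 5 mm higher), x axes parallel.
- lid: Loose black lid, 0.15 kg, standing on its spigot; origin: centre of underside. Tapered spigot 57 mm across, z 0 to 18, with two lugs along x and -x, 18 wide, 6 high, reaching 38 from the axis; disc 96 across, z 18 to 26, white pointers along x and -x; grey grip bar along x, 60 long, 16 wide (y), z 26 to 57. Half a turn round is the same. Seated: origin 18 mm below mouth.
- ring (a point): Centre of the drive ring inside the collar, 60 mm above the worktop; its x axis lies along the grinder's x when the joint is 0 and turns with the ring.
- drive_ring (a joint): Turn of the sprung ring under the lid, rad: 0 at rest, grows clockwise from above. The seated lid first turns about 0.1 rad freely, then its lugs push the ring (ring = lid's turn - 0.1). Spring torque 0.04 N m at 0, 0.1 at half; it drives the lid back if let go. Half (orange dots): 0.65. The lugs meet the sprung lock catch at about 1.05, click in at 1.4.
- cup_black: Loose black mug, 86 x 123 x 90 mm, bystander; origin at the middle of its underside.
- salt_shaker: Loose salt shaker, 44 mm across, 90 mm high, bystander; origin at the centre of its underside.
- orange_bowl: Loose orange bowl, 140 mm across, 53 mm high, bystander; origin at the centre of its underside.
Mind the look-alikes: they are no part of the job. Leave any purple or turquoise look-alike of the lid alone. Of the things that look like the shutter, take the one that is farthest to the robot's left at the start.

How it is judged (in metres and radians):
On the way, in this order (a step that is already met when the one before it is completed fails the run):
1. the shutter is home in the slot, its flange against the housing, and let go (x of shutter in the frame of slot between -0.004 and 0.004 m and y of shutter in the frame of slot between -0.006 and 0.006 m and z of shutter in the frame of slot between -0.003 and 0.008 m and angle between the x axis of shutter and the x axis of grinder, either way round below 0.1 rad and contact force between the fingers and shutter below 0.1 N), for 0.2 s.
2. the lid sits flat in the collar, not yet turned (z of lid in the frame of mouth between -0.0215 and -0.0145 m and horizontal distance between lid and mouth below 0.005 m and angle between lid's own z axis and vertical below 0.08 rad and value of joint drive_ring below 0.25 rad), for 0.1 s.
3. the seated lid is twisted to half (z of lid in the frame of mouth between -0.0215 and -0.0145 m and horizontal distance between lid and mouth below 0.005 m and angle between lid's own z axis and vertical below 0.08 rad and value of joint drive_ring between 0.5 and 0.8 rad and angle between the x axis of lid and the x axis of ring, either way round below 0.25 rad), for 0.2 s.
At the end, for the whole second after the job is handed in: Lid still gripped (over 1 N) and still, seated (14.5-21.5 mm below rim, 5 mm of axis, tilt under 0.08 rad), aligned to the ring within 0.25 rad, ring at 0.50-0.80 rad; shutter let go, flange within 4 mm of the housing, 6 mm sideways, 0.1 rad; bystanders within 30 mm (all of step 1 and all of step 3 and contact force between the fingers and lid above 1 N and velocity of joint drive_ring between -0.1 and 0.1 rad/s and distance of each of cup_black, salt_shaker, orange_bowl from where it was at the start of the episode below 0.03 m); the arm keeps its last pose, push and grip.
It fails at once if the lid is twisted on to the lock catch (value of joint drive_ring above 1.1 rad).
It fails at once if cup black moved or tipped (distance of cup_black from where it was at the start of the episode above 0.03 m or angle between cup_black's own z axis and vertical above 0.5 rad).
It fails at once if salt shaker moved or tipped (distance of salt_shaker from where it was at the start of the episode above 0.03 m or angle between salt_shaker's own z axis and vertical above 0.5 rad).
It fails at once if orange bowl moved or tipped (distance of orange_bowl from where it was at the start of the episode above 0.03 m or angle between orange_bowl's own z axis and vertical above 0.5 rad).
It also fails if it takes over 67 s, if anything falls off the work surface, if the arm or the gripper's body presses on something with over 40 N, if the wrist force passes 120 N, or if a joint passes its speed limit or range.

ROBOT

A 6-joint arm with a two-finger parallel gripper is mounted at the origin on a cart in front of the work surface, level with it; the furniture and walls round the work are solid. World frame = base frame: x ahead of the robot, y to its left, z up, the work surface at z = 0. Lengths are in m, angles in degrees, forces in N, time in s.
With the tool pointing down it reaches from about 0.4 to 0.825 m from the base axis. Payload 7 kg.
Tool frame: the origin (TCP) lies midway between the tips of the shut fingers; the grasp point (between the pads) lies r.grip_depth behind it (r.grip_depth is the distance from the TCP to the grasp point, in m); z points along the fingers, y is the line along which they close (so a half turn about z gives the same grasp; the last joint's range is limited). The gripper opens to 88 mm and grips with 3 to 60 N. Pads are 19 mm wide; open, the fingers measure 130 mm over their backs; the gripper's body (78 mm by 193 mm) begins 47 mm behind the grasp point.
Start: joints at [83.027, 20.546, 0.682, 0, -70.136, -16.507], TCP at [0.269, 0.619, 0.227] pointing down, gripper open.
Joint ranges: [-176.03, 176.03], [-82.01, 121.73], [-58.28, 71.71], [-173.87, 95.51], [-174.79, -0.11], [-173.66, 173.66]. Speed limits (degrees/s): [136.94, 136.94, 172.46, 180, 180, 180].

INTERFACE

Orientations are given as [roll, pitch, yaw] about the fixed x, y, z axes, in that order (R = Rz(yaw) Ry(pitch) Rx(roll)).
In Python, from plant import r gives the robot as it stands.
- The arm moves only by the shell command python3 -m pendant 'ROWS' [OPENING] [FORCE]. ROWS is a JSON list of rows, 1 to 12 of them, each of 6 numbers: dx, dy, dz in m, then a rotation vector rx, ry, rz in degrees; each row is the pose to reach, as a shift and turn from the pose commanded when the command began, along the tool's axes at that moment; what a row does not reach only later rows make up. A row lasts 1/12 s, in which the tool goes at most 0.0417 m and 7.16 degrees, less where a joint would pass 70% of its speed; a pose out of reach is approached as far as the arm can. OPENING is the finger opening in m, set as the command begins (- or left out keeps the last). The fingers move at their own pace and stop on an object; FORCE is the grip in N (left out, the last holds). Time passes only in rows, so rows that do not move let the fingers close. It prints the time, the measured TCP pose, the force, the opening and the grip force at its end.
- r.get_state(): the state, without advancing time (a new reading comes with each control period).
- r.capture(name): name is "side" or "top"; returns a dict with "frame" (480x640x3 uint8, red, green, blue), "z_map" (480x640 float32, m along the optical axis (not along the pixel's ray), 0 where there is no reading), "fx", "fy", "cx", "cy" (pixels), "cam_to_world" (4x4, takes a point from camera to world coordinates). Camera axes: x right, y down, z forward; pixel columns grow to the right and rows downward; lengths in m; the calibration is good to about 2 mm. A picture is of the moment at which its call begins.
- r.close_job(): hands the job in; it is judged then, once.
The state is a dict: "time_s": time; "joints": joint angles; "qd": joint speeds; "joint_torque": joint torques, N m; "tcp_pos": TCP position; "eef_rot": TCP orientation; "contact_force": force on the tool from outside, world axes, zero at the start; "moment": the same for the moment, N m; "gripper_width": finger opening in m; "gripper_force": force on a finger pad.
Only numpy, scipy, OpenCV 4.12 (cv2) and the standard library are available. Lean on these libraries where they do the work, as an engineer would, in place of code of your own. Each camera call takes 0.05 s, during which the arm holds its last target. There are 200 camera calls.

## Working session

There is one attempt and no reset: what is moved stays moved. The work goes in short steps, Python scripts to look and compute and a shell command to move; the robot and the scene stay as the last step left them, time stands still between calls to the robot, and variables do not carry over. Pictures are saved under pics/ and viewed, at most 10 in all, crops included, and the job is handed in when it is done.

```bash
mkdir -p pics; ls; cat > h.py <<'E'
import numpy as np, cv2
from plant import r
def cap(n,save=None):
    c=r.capture(n)
    if save: cv2.imwrite(f'pics/{save}.png',c['frame'][:,:,::-1])
    z=c['z_map']; v,u=np.mgrid[0:480,0:640]
    P=np.stack([(u-c['cx'])*z/c['fx'],(v-c['cy'])*z/c['fy'],z],-1)
    T=np.array(c['cam_to_world']); W=P@T[:3,:3].T+T[:3,3]; W[z==0]=np.nan
    return c['frame'],W,c
E
python3 - <<'E'
from h import *
for n in('top','side'):
    f,W,c=cap(n,n+'0'); np.savez(n+'0',f=f,W=W); print(n,np.round(c['cam_to_world'],3).tolist())
print(r.grip_depth,r.get_state())
E
```

```text
pics
top [[0.011, -0.987, 0.162, 0.345], [-1.0, -0.014, -0.018, -0.006], [0.02, -0.162, -0.987, 1.439], [0.0, 0.0, 0.0, 1.0]]
side [[0.934, -0.192, 0.301, 0.263], [-0.357, -0.511, 0.782, -0.809], [0.004, -0.838, -0.546, 0.619], [0.0, 0.0, 0.0, 1.0]]
0.0188 {'time_s': 0.1, 'joints': array([ 8.30265560e+01,  2.05873663e+01,  6.37862239e-01, -1.75770356e-02,
       -7.01351495e+01, -1.65060306e+01]), 'qd': array([-0.06702503, -0.07445825,  0.15123753,  0.02061321,  0.02609891,
       -0.02491255]), 'joint_torque': array([-1.66910104e-03, -5.84165990e+01,  2.93750006e+01,  7.01557517e+00,
        1.01267447e-02, -5.17120043e-05]), 'tcp_pos': array([0.26879389, 0.61868887, 0.22570766]), 'eef_rot': array([ 1.79914140e+02, -8.21027751e-03, -2.34854534e+01]), 'contact_force': array([ 0.73465794, -0.16769236,  0.16873854]), 'moment': array([ 0.02607134, -0.01279199,  0.02185918]), 'gripper_force': 0.0, 'gripper_width': 0.0878170645753213}
```

View pics/top0.png

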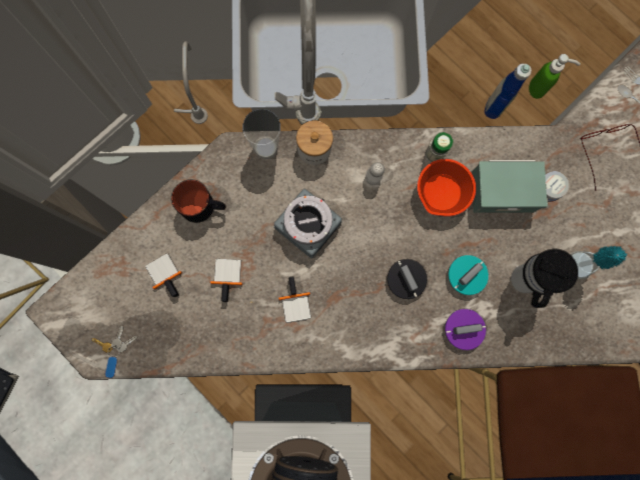

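View pics/side0.png

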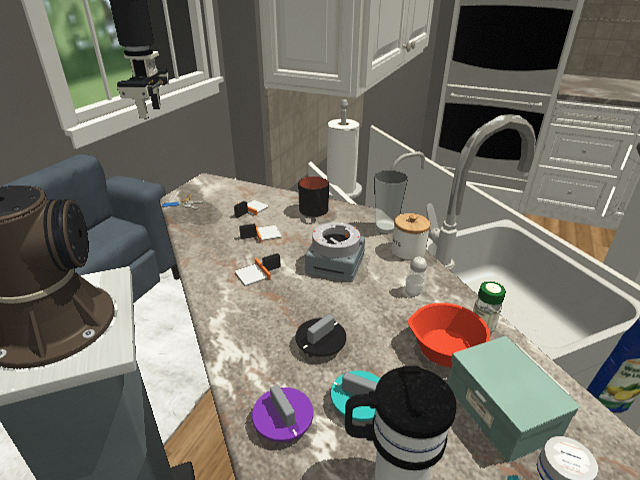

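The top view shows three shutter-like plates at about (164,272), (227,278) and (294,300). The leftmost, my target, is at (164,272). The grinder is at (308,222), the black lid at (407,280), the cup at (195,200), the shaker at (374,177) and the bowl at (446,187). The side view shows the same layout, with the grinder at (335,250) and the lid at (320,338). Next I measure.

```bash
cat > m.py <<'E'
from h import *
d=np.load('top0.npz'); f,W=d['f'],d['W']
def reg(u0,u1,v0,v1,zl,zh,extra=None):
    m=np.zeros(f.shape[:2],bool); m[v0:v1,u0:u1]=1
    m&=(W[...,2]>zl)&(W[...,2]<zh)
    if extra is not None: m&=extra
    return m
def rect(m,nm):
    p=W[m]; R=cv2.minAreaRect((p[:,:2]*1000).astype(np.float32))
    print(nm,len(p),'c',np.round(R[0],1),'size',np.round(R[1],1),'ang',round(R[2],1),'z',np.round(np.percentile(p[:,2],[2,50,98])*1000,1))
hsv=cv2.cvtColor(f,cv2.COLOR_RGB2HSV).astype(int); H,S,V=[hsv[...,i] for i in range(3)]
org=(H<16)&(S>150)&(V>120)
B=(140,192,245,305)
rect(reg(*B,.002,.03,org),'flange'); rect(reg(*B,.026,.05),'rib'); rect(reg(*B,.003,.012,(S<40)&(V>150)),'plate')
B=(265,350,180,262)
rect(reg(*B,.045,.064),'housing'); rect(reg(*B,.078,.095),'collar')
m=reg(*B,.078,.095); p=W[m][:,:2]; 
A=np.c_[p,np.ones(len(p))]
(c,e,a)=cv2.minAreaRect((p*1000).astype(np.float32)); print(cv2.minEnclosingCircle((p*1000).astype(np.float32)))
B=(380,432,255,305)
rect(reg(*B,.05,.07),'bar'); rect(reg(*B,.015,.034),'disc'); print(cv2.minEnclosingCircle((W[reg(*B,.015,.07)][:,:2]*1000).astype(np.float32)))
rect(reg(165,230,175,225,.02,.12),'cup');rect(reg(360,388,155,200,.02,.12),'salt');rect(reg(410,480,155,220,.02,.07),'bowl')
for u,v in((350,300),(250,240),(200,340),(460,240)): print(W[v,u])
for n in('164,272',): pass
cv2.imwrite('pics/crop.png',cv2.hconcat([cv2.resize(f[175:265,265:355,::-1],(400,400),interpolation=cv2.INTER_CUBIC),cv2.resize(f[235:325,365:455,::-1],(400,400),interpolation=cv2.INTER_CUBIC)]))
E
python3 m.py
```

```text
flange 60 c [475.  323.4] size [ 5.7 75. ] ang 31.7 z [12.9 18.  23. ]
rib 118 c [455.9 309.2] size [43.2 14.8] ang 32.1 z [27.1 35.5 42.4]
plate 441 c [504.3 340.5] size [52.3 60.5] ang 33.3 z [ 3.2  6.6 11.6]
housing 1225 c [614.2 -10.1] size [120.5 116.7] ang 51.6 z [48.2 57.9 63.7]
collar 1097 c [613.9  -9.8] size [110.5 110.5] ang 77.4 z [78.9 84.2 90.2]
((614.9024047851562, -10.023772239685059), 56.29548263549805)
bar 183 c [ 485.3 -247. ] size [58.9 16.7] ang 26.2 z [51.1 57.3 63.2]
disc 1050 c [ 484.2 -247.1] size [93.3 94.4] ang 44.3 z [20.4 26.6 32.3]
((484.7467956542969, -247.24082946777344), 48.071205139160156)
cup 877 c [651.1 251.7] size [111.7  85.2] ang 50.2 z [21.5 66.6 92.8]
salt 317 c [ 733.5 -169.3] size [38.5 39.5] ang 27.4 z [25.7 76.2 93. ]
bowl 1554 c [ 712.2 -344.1] size [158.4 150.6] ang 4.4 z [21.1 45.6 63.1]
[ 4.33693321e-01 -1.13152871e-01  4.11348545e-04]
[ 0.57596359  0.13018042 -0.00057601]
[ 0.33533348  0.24112208 -0.00157759]
[ 0.58276478 -0.38141713  0.00269757]
```

View pics/crop.png

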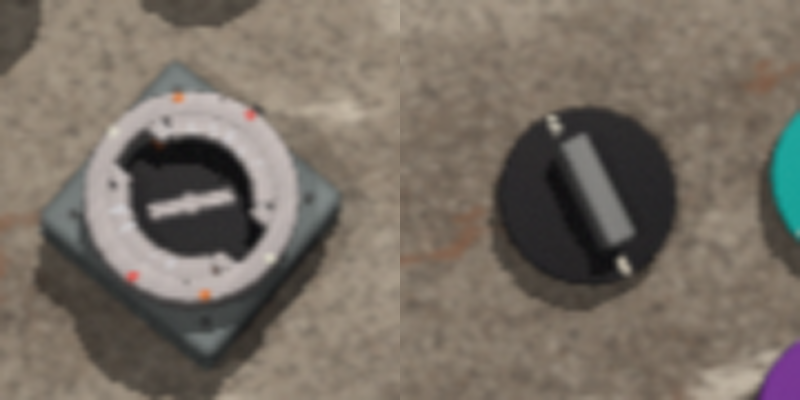

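The crop shows white dots at (112,130) and (270,258), orange at (178,97) and (205,295), and red at (250,115) and (132,276). So the grinder's x axis is at 51.6° or the opposite of it. The lid's pointers are at (553,125) and (625,265). I still need to see which side the slot is on.

```bash
python3 - <<'E'
import cv2
f=cv2.imread('pics/side0.png'); cv2.imwrite('pics/sc.png',cv2.resize(f[210:290,290:380],(720,600)[:2],interpolation=cv2.INTER_CUBIC))
E
```

```text
(no output)
```

View pics/sc.png

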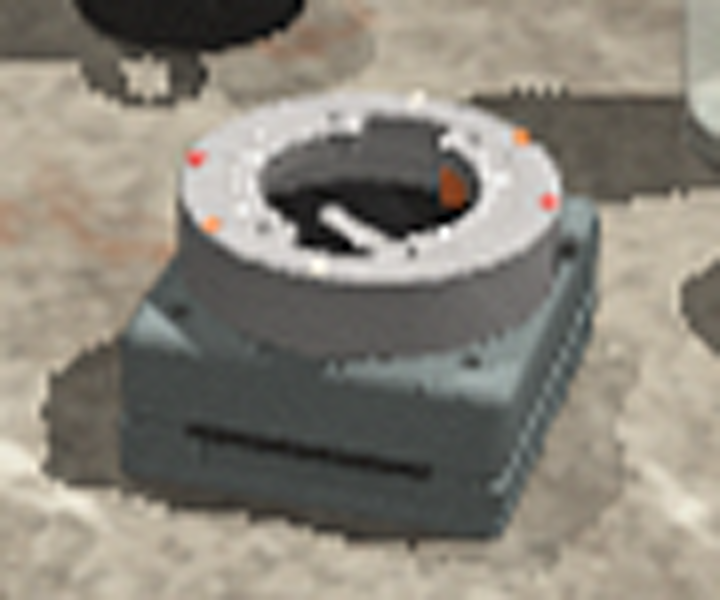

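The slot is on the near face, at about (310,450) in the crop, so the grinder's x axis is at +51.6°. The slot point is about (0.577, -0.057). I'll grasp the shutter's rib slightly behind its centre.

```bash
cat >> h.py <<'E'
from scipy.spatial.transform import Rotation as Ro
def go(x,y,z,yaw,s=None):
    s=s or r.get_state(); A=Ro.from_euler('xyz',s['eef_rot'],degrees=True); B=Ro.from_euler('xyz',[180,0,yaw],degrees=True)
    d=A.inv().apply(np.array([x,y,z])-s['tcp_pos']); w=(A.inv()*B).as_rotvec(degrees=True)
    print('d',np.round(d,4),'rot',np.round(w,2),'rows',np.linalg.norm(d)/.0417,np.linalg.norm(w)/7.16)
E
python3 - <<'E'
from h import *
a=np.radians(32.2); o=np.array([.4790,.3243]); g=o-.032*np.array([np.cos(a),np.sin(a)]); print(g)
go(*g,.09,32.2)
E
```

```text
[0.45192182 0.30724796]
d [0.2921 0.2125 0.1361] rot [ 8.000e-02  3.000e-02 -5.569e+01] rows 9.25509877902263 7.777307408494156
```

```bash
python3 -m pendant '[[0.0292,0.0212,0.0136,0,0,-5.57],[0.0584,0.0425,0.0272,0,0,-11.1],[0.0876,0.0637,0.0408,0,0,-16.7],[0.117,0.085,0.0544,0,0,-22.3],[0.146,0.106,0.068,0,0,-27.8],[0.175,0.1275,0.0817,0,0,-33.4],[0.2045,0.149,0.095,0,0,-39],[0.234,0.17,0.109,0,0,-44.6],[0.263,0.191,0.1225,0,0,-50.1],[0.2921,0.2125,0.1361,0.08,0,-55.7],[0.2921,0.2125,0.1361,0.08,0,-55.7],[0.2921,0.2125,0.1361,0.08,0,-55.7]]' 0.045 10
python3 - <<'E'
from h import *
f,W,c=cap('top','top1')
go(.4519,.3072,.010,32.2)
hs=cv2.cvtColor(f,cv2.COLOR_RGB2HSV)
cv2.imwrite('pics/c1.png',cv2.resize(f[225:325,120:220,::-1],(500,500)))
E
```

```text
time_s: 1.1
tcp_pos: [0.4525, 0.3054, 0.0894]
eef_rot: [-180.0, 0.1, 32.0]
contact_force: [0.1, 0.6, 0.0]
gripper_width: 0.0453
gripper_force: 0.0
d [-0.0004 -0.0005  0.0802] rot [-0.05  0.   -0.14] rows 1.92218822753986 0.020284678975630892
```

View pics/c1.png

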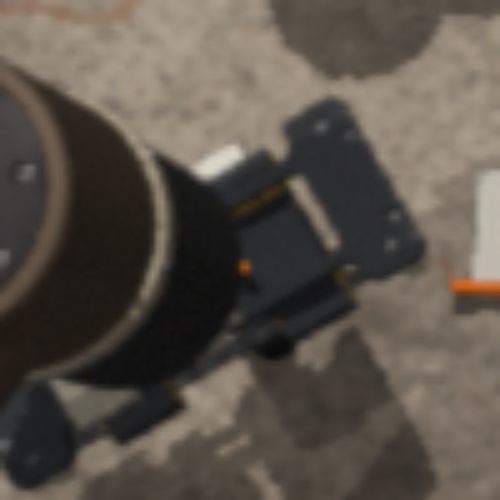

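The gripper is over the shutter, with the white plate at (220,160) and the flange peeking out at (243,268). I lower it and close.

```bash
python3 -m pendant '[[0,0,0.03,0,0,0],[0,0,0.055,0,0,0],[0,0,0.07,0,0,0],[0,0,0.08,0,0,0],[0,0,0.08,0,0,0],[0,0,0.08,0,0,0]]' 0.045 10; python3 -m pendant '[[0,0,0,0,0,0],[0,0,0,0,0,0],[0,0,0,0,0,0],[0,0,0,0,0,0],[0,0,0,0,0,0],[0,0,0,0,0,0],[0,0,0,0,0,0],[0,0,0,0,0,0]]' 0 30
python3 -c "
from h import *
s=r.get_state();print(s['eef_rot'],s['moment'])"
```

```text
time_s: 1.65
tcp_pos: [0.4521, 0.3088, 0.0107]
eef_rot: [-179.9, -0.0, 32.3]
contact_force: [-0.2, 0.4, 0.1]
gripper_width: 0.0452
gripper_force: 0.0
time_s: 2.32
tcp_pos: [0.4524, 0.3081, 0.0109]
eef_rot: [-179.9, -0.1, 32.2]
contact_force: [-1.4, -0.6, 5.7]
gripper_width: 0.0142
gripper_force: 30.0
[-1.79925911e+02 -6.65626640e-02  3.22255132e+01] [-0.14182399  0.55882543 -0.04702212]
```

```bash
python3 -m pendant '[[0,0,-0.02,0,0,0],[0,0,-0.05,0,0,0],[0,0,-0.08,0,0,0],[0,0,-0.09,0,0,0],[0,0,-0.09,0,0,0],[0,0,-0.09,0,0,0]]'
python3 - <<'E'
from h import *
go(.5105,-.141,.10,51.6)
f,W,c=cap('side','side2')
cv2.imwrite('pics/c2.png',cv2.resize(f[130:250,180:340,::-1],(800,600)))
E
```

```text
time_s: 2.82
tcp_pos: [0.452, 0.3077, 0.1004]
eef_rot: [-179.9, -0.1, 32.2]
contact_force: [-0.4, -0.5, -2.5]
gripper_width: 0.0136
gripper_force: 30.0
d [-0.1896  0.4109 -0.0006] rot [ -0.09  -0.08 -19.4 ] rows 10.851856544581468 2.7100704171488355
```

View pics/c2.png

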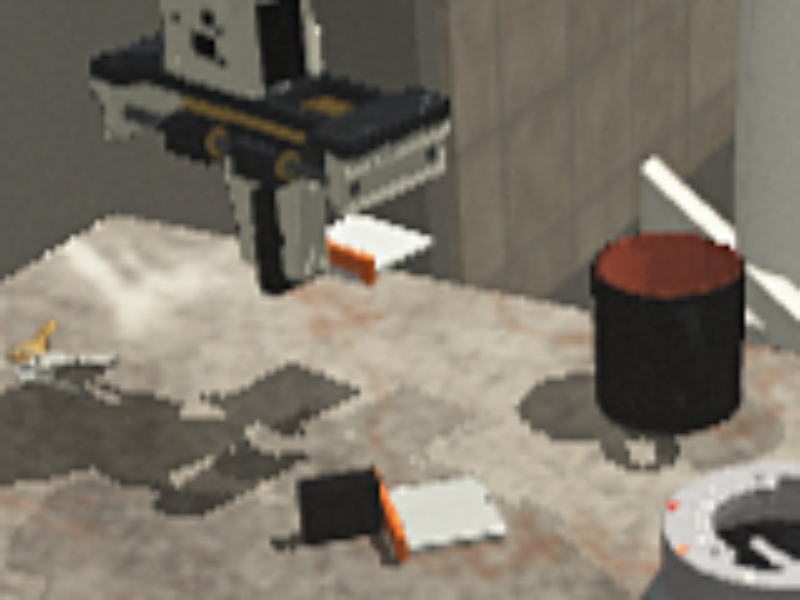

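The shutter is held straight, with its plate level at (380,240). I carry it to the slot.

```bash
python3 -m pendant '[[-0.0158,0.0342,0,0,0,-1.6],[-0.0316,0.0685,0,0,0,-3.2],[-0.0474,0.1027,0,0,0,-4.8],[-0.0632,0.137,0,0,0,-6.5],[-0.079,0.171,0,0,0,-8.1],[-0.095,0.2055,0,0,0,-9.7],[-0.1106,0.24,0,0,0,-11.3],[-0.1264,0.274,0,0,0,-13],[-0.142,0.308,0,0,0,-14.6],[-0.158,0.3425,0,0,0,-16.2],[-0.174,0.377,0,0,0,-17.8],[-0.1896,0.4109,-0.0006,0,0,-19.4]]'
python3 -m pendant '[[0,0,0.02,0,0,0],[0,0,0.05,0,0,0],[0,0,0.07,0,0,0],[0,0,0.074,0,0,0],[0,0,0.074,0,0,0],[0,0,0.074,0,0,0]]'
python3 - <<'E'
from h import *
go(.5105,-.141,.0220,51.6)
f,W,c=cap('side','side3'); np.savez('side3',f=f,W=W)
cv2.imwrite('pics/c3.png',cv2.resize(f[205:325,250:410,::-1],(800,600)))
E
```

```text
time_s: 3.87
tcp_pos: [0.5095, -0.1429, 0.0985]
eef_rot: [-179.8, 0.1, 51.7]
contact_force: [0.7, -0.3, -0.7]
gripper_width: 0.0138
gripper_force: 30.0
time_s: 4.37
tcp_pos: [0.5108, -0.1408, 0.0262]
eef_rot: [-179.9, 0.0, 51.7]
contact_force: [-0.1, 1.3, -0.9]
gripper_width: 0.0139
gripper_force: 30.0
d [-0.0003 -0.0001  0.0042] rot [-0.1   0.01  0.05] rows 0.10167546846551474 0.01609778703827096
```

View pics/c3.png

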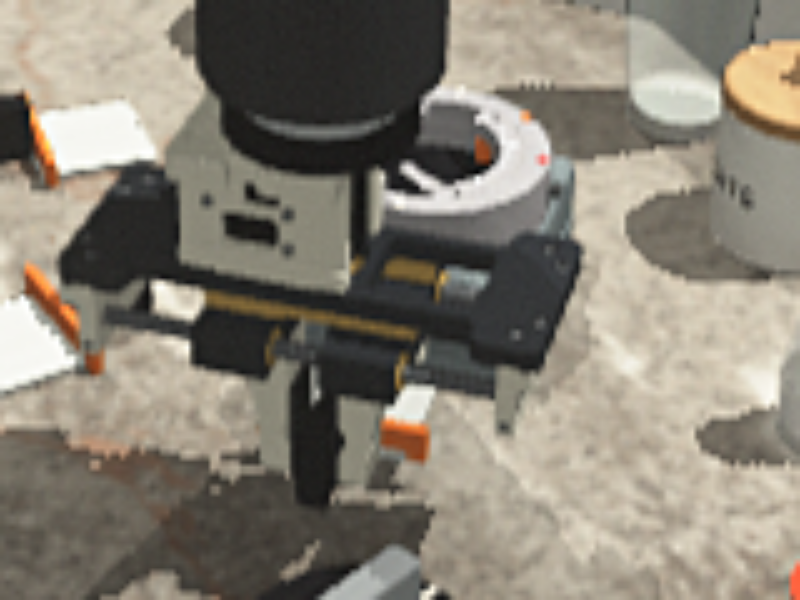

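The view is mostly hidden by the gripper; the flange shows at (408,440). I set the height and insert, watching the force.

```bash
python3 -m pendant '[[0,0,0.002,0,0,0],[0,0,0.0037,0,0,0],[0.008,0,0.0037,0,0,0],[0.015,0,0.0037,0,0,0],[0.02,0,0.0037,0,0,0],[0.025,0,0.0037,0,0,0],[0.030,0,0.0037,0,0,0],[0.030,0,0.0037,0,0,0]]'
```

```text
time_s: 5.08
tcp_pos: [0.5304, -0.1165, 0.0229]
eef_rot: [-180.0, -0.1, 51.7]
contact_force: [-0.7, -1.1, -1.8]
gripper_width: 0.0141
gripper_force: 30.0
```

```bash
python3 -m pendant '[[0.005,0,0,0,0,0],[0.01,0,0,0,0,0],[0.015,0,0,0,0,0],[0.015,0,0,0,0,0]]'; python3 -m pendant '[[0.005,0,0,0,0,0],[0.01,0,0,0,0,0],[0.015,0,0,0,0,0],[0.02,0,0,0,0,0],[0.02,0,0,0,0,0],[0.02,0,0,0,0,0]]'; python3 -c "
from h import *
go(.5571,-.0821,.0226,51.6)"
```

```text
time_s: 5.42
tcp_pos: [0.5397, -0.1049, 0.0229]
eef_rot: [-180.0, -0.1, 51.7]
contact_force: [-0.2, 0.1, -1.6]
gripper_width: 0.0136
gripper_force: 30.0
time_s: 5.92
tcp_pos: [0.5514, -0.0896, 0.0227]
eef_rot: [-179.9, -0.1, 51.6]
contact_force: [0.4, -0.3, -0.7]
gripper_width: 0.0136
gripper_force: 30.0
d [ 0.0094 -0.0001  0.0002] rot [-0.06 -0.05  0.05] rows 0.22559538048521655 0.012671667242566043
```

No contact force, so it is going in cleanly. I push to the flange stop, gently at the end.

```bash
python3 -m pendant '[[0.003,0,0,0,0,0],[0.006,0,0,0,0,0],[0.008,0,0,0,0,0],[0.008,0,0,0,0,0]]';python3 -m pendant '[[0.001,0,0,0,0,0],[0.002,0,0,0,0,0],[0.002,0,0,0,0,0]]'; python3 -m pendant '[[0.001,0,0,0,0,0],[0.002,0,0,0,0,0],[0.002,0,0,0,0,0]]'
```

```text
time_s: 6.25
tcp_pos: [0.5566, -0.0833, 0.0229]
eef_rot: [-180.0, -0.1, 51.6]
contact_force: [0.5, 0.7, -1.3]
gripper_width: 0.0137
gripper_force: 30.0
time_s: 6.5
tcp_pos: [0.5575, -0.082, 0.0228]
eef_rot: [-179.9, -0.1, 51.6]
contact_force: [0.6, -0.5, -2.0]
gripper_width: 0.014
gripper_force: 30.0
time_s: 6.75
tcp_pos: [0.5583, -0.0807, 0.0228]
eef_rot: [-179.9, -0.0, 51.6]
contact_force: [-1.6, -1.6, -0.1]
gripper_width: 0.0138
gripper_force: 30.0
```

```bash
python3 -m pendant '[[0.001,0,0,0,0,0],[0.0015,0,0,0,0,0],[0.0015,0,0,0,0,0]]'; python3 -m pendant '[[0.001,0,0,0,0,0],[0.0015,0,0,0,0,0],[0.0015,0,0,0,0,0]]'
```

```text
time_s: 7.0
tcp_pos: [0.5583, -0.0804, 0.0228]
eef_rot: [-179.9, 0.1, 51.6]
contact_force: [-3.2, -6.2, 2.8]
gripper_width: 0.0136
gripper_force: 30.0
time_s: 7.25
tcp_pos: [0.5583, -0.0802, 0.0228]
eef_rot: [-179.8, 0.2, 51.6]
contact_force: [-5.8, -11.7, 4.6]
gripper_width: 0.014
gripper_force: 30.1
```

The flange has met the housing (13 N, and motion has stopped). I release it and lift.

```bash
python3 -m pendant '[[-0.002,0,0,0,0,0],[-0.003,0,0,0,0,0],[-0.003,0,0,0,0,0],[-0.003,0,0,0,0,0],[-0.003,0,0,0,0,0]]' 0.045 20; python3 -m pendant '[[-0.003,0,-0.02,0,0,0],[-0.006,0,-0.05,0,0,0],[-0.01,0,-0.09,0,0,0],[-0.01,0,-0.13,0,0,0],[-0.01,0,-0.13,0,0,0]]'
python3 - <<'E'
from h import *
a=np.radians(26.2)
go(.4848,-.2471,.15,26.2)
E
```

```text
time_s: 7.67
tcp_pos: [0.5591, -0.0801, 0.023]
eef_rot: [-180.0, -0.1, 51.6]
contact_force: [-0.1, 0.1, 0.3]
gripper_width: 0.0408
gripper_force: 0.0
time_s: 8.08
tcp_pos: [0.5571, -0.0884, 0.1612]
eef_rot: [179.5, -0.5, 51.7]
contact_force: [1.2, -0.3, 0.2]
gripper_width: 0.045
gripper_force: 0.0
d [-0.1694  0.0415  0.0101] rot [ 0.39 -0.6  25.52] rows 4.189801819683636 3.5656119676031026
```

```bash
python3 -m pendant '[[-0.03,0.007,0.002,0,0,4.3],[-0.06,0.015,0.004,0,0,8.5],[-0.09,0.022,0.006,0,0,13],[-0.12,0.03,0.007,0,0,17],[-0.15,0.037,0.009,0.2,-0.3,21.5],[-0.1694,0.0415,0.01,0.3,-0.5,25.5],[-0.1694,0.0415,0.01,0.3,-0.5,25.5],[-0.1694,0.0415,0.01,0.3,-0.5,25.5]]'
python3 - <<'E'
from h import *
f,W,c=cap('top','top4'); d=dict(f=f,W=W); np.savez('top0b',**d)
hsv=cv2.cvtColor(f,cv2.COLOR_RGB2HSV).astype(int); H,S,V=[hsv[...,i] for i in range(3)]
m=np.zeros((480,640),bool); m[175:300,270:380]=1
Z=W[...,2]
def rect(m,nm):
    p=W[m]; R=cv2.minAreaRect((p[:,:2]*1000).astype(np.float32)); print(nm,len(p),np.round(R[0],1),np.round(R[1],1),round(R[2],1),np.round(np.percentile(p[:,2],[5,50,95]),3))
    return np.array(R[0])
X=W[...,0]-.6142;Y=W[...,1]+.0101;a=np.radians(51.6); gx=X*np.cos(a)+Y*np.sin(a); gy=-X*np.sin(a)+Y*np.cos(a)
loc=(gx>-.13)&(gx<-.058)&(abs(gy)<.06)
for nm,k in(('flange',loc&(H<16)&(S>150)&(V>120)&(Z>.015)),('rib',loc&(Z>.036)&(V<90)&(gx<-.064))):
    rect(k,nm); print(np.median(gx[k]),np.percentile(gx[k],[5,95]),np.percentile(gy[k],[2,50,98]))
cv2.imwrite('pics/c4.png',cv2.resize(f[185:335,270:430,::-1],(640,600)))
go(.4848,-.2471,.031,26.2)
E
```

```text
time_s: 8.75
tcp_pos: [0.4796, -0.2477, 0.1425]
eef_rot: [-179.7, 0.5, 26.0]
contact_force: [-0.0, -0.3, 0.3]
gripper_width: 0.0445
gripper_force: 0.0Traceback (most recent call last):
  File "<stdin>", line 12, in <module>
  File "<stdin>", line 7, in rect
    return _quantile_unchecked(
        a, q, axis, out, overwrite_input, method, keepdims, weights)
    return _ureduce(a,
                    func=_quantile_ureduce_func,
    ...<5 lines>...
                    overwrite_input=overwrite_input,
                    method=method)
    r = func(a, **kwargs)
    result = _quantile(arr,
                       quantiles=q,
    ...<2 lines>...
                       out=out,
                       weights=wgt)
    slices_having_nans = np.isnan(arr[-1, ...])
                                  ~~~^^^^^^^^^
IndexError: index -1 is out of bounds for axis 0 with size 0
```

```bash
python3 - <<'E'
from h import *
f=np.load('top0b.npz')['f']
g,W,c=cap('side','side5')
cv2.imwrite('pics/c5.png',cv2.hconcat([cv2.resize(f[185:335,270:380,::-1],(400,545)),cv2.resize(g[200:310,280:361,::-1],(400,545))]))
E
```

```text
(no output)
```

View pics/c5.png

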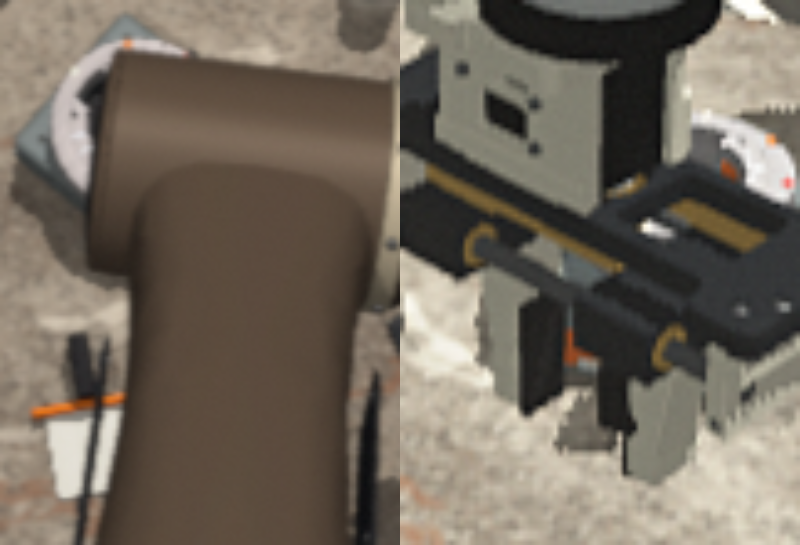

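The arm hides the slot from both cameras. I move aside for a check.

```bash
python3 -c "
from h import *
go(.40,-.42,.28,26.2)"
```

```text
d [-0.1497  0.1195 -0.1366] rot [-0.24  0.5  -0.02] rows 5.641315372291426 0.07731398380779082
```

```bash
python3 -m pendant '[[-0.01,0.01,-0.04,0,0,0],[-0.03,0.025,-0.07,0,0,0],[-0.06,0.05,-0.095,0,0.2,0],[-0.09,0.072,-0.12,0,0.4,0],[-0.12,0.096,-0.13,0,0.5,0],[-0.15,0.12,-0.137,0,0.5,0],[-0.15,0.12,-0.137,0,0.5,0],[-0.15,0.12,-0.137,0,0.5,0]]'
cat > chk.py <<'E'
from h import *
a=np.radians(51.6)
for n in('top','side'):
    f,W,c=cap(n,n+'6'); np.savez(n+'6',f=f,W=W)
    hsv=cv2.cvtColor(f,cv2.COLOR_RGB2HSV).astype(int); H,S,V=[hsv[...,i] for i in range(3)]; Z=W[...,2]
    X=W[...,0]-.6142;Y=W[...,1]+.0101; gx=X*np.cos(a)+Y*np.sin(a); gy=-X*np.sin(a)+Y*np.cos(a)
    loc=(gx>-.14)&(gx<-.055)&(abs(gy)<.06)
    for nm,k in(('flange',loc&(H<16)&(S>130)&(V>90)&(Z>.005)),('rib',loc&(Z>.03)&(V<70)&(gx<-.066))):
        print(n,nm,k.sum())
        if k.sum()>5: print(' gx',np.percentile(gx[k],[2,50,98]).round(4),'gy',np.percentile(gy[k],[2,50,98]).round(4),'z',np.percentile(Z[k],[2,98]).round(4), 'slope',np.polyfit(gy[k],gx[k],1).round(3))
t=np.load('top6.npz')['f'];s=np.load('side6.npz')['f']
cv2.imwrite('pics/c6.png',cv2.hconcat([cv2.resize(t[180:290,265:355,::-1],(400,489)),cv2.resize(s[205:315,280:370,::-1],(400,489))]))
E
python3 chk.py
```

```text
time_s: 9.52
tcp_pos: [0.3992, -0.422, 0.2808]
eef_rot: [-179.8, -0.0, 26.0]
contact_force: [-0.1, 0.2, -0.1]
gripper_width: 0.0449
gripper_force: 0.0
top flange 61
 gx [-0.0659 -0.063  -0.0608] gy [-0.0359 -0.0018  0.0335] z [0.0225 0.0323] slope [ 0.013 -0.063]
top rib 95
 gx [-0.1059 -0.0862 -0.0681] gy [-0.0057  0.0012  0.0064] z [0.0344 0.0497] slope [-0.526 -0.086]
side flange 0
side rib 0
```

View pics/c6.png

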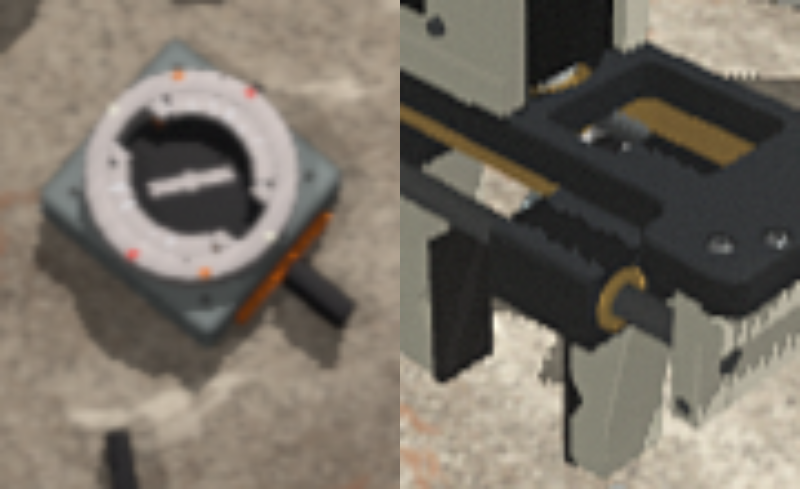

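The shutter is home: its flange lies along the housing edge at (285,270), at gx -63 mm, parallel and centred. Now the lid.

```bash
python3 -c "
from h import *
go(.4848,-.2471,.09,26.2)"
```

```text
d [ 0.1525 -0.1168  0.1906] rot [-0.29  0.02 -0.04] rows 6.4890322112119305 0.040419783924314126
```

```bash
python3 -m pendant '[[0.025,-0.02,0.02,0,0,0],[0.05,-0.04,0.04,0,0,0],[0.08,-0.06,0.06,0,0,0],[0.11,-0.083,0.085,0,0,0],[0.135,-0.103,0.115,0,0,0],[0.1525,-0.1168,0.15,0,0,0],[0.1525,-0.1168,0.19,0,0,0],[0.1525,-0.1168,0.19,0,0,0],[0.1525,-0.1168,0.19,0,0,0]]' 0.045; python3 -c "
from h import *
go(.4848,-.2471,.031,26.2)"
```

```text
time_s: 10.37
tcp_pos: [0.4832, -0.2461, 0.0891]
eef_rot: [-179.6, 0.3, 26.3]
contact_force: [0.1, -0.1, 1.6]
gripper_width: 0.045
gripper_force: 0.0
d [0.0013 0.002  0.0581] rot [-0.43  0.3   0.12] rows 1.3942993112789541 0.07528436935078268
```

```bash
python3 -m pendant '[[0.0005,0.0005,0.02,0,0,0],[0.0005,0.0005,0.04,0,0,0],[0.0005,0.0005,0.052,0,0,0],[0.0005,0.0005,0.058,0,0,0],[0.0005,0.0005,0.058,0,0,0],[0.0005,0.0005,0.058,0,0,0]]' 0.045 10; python3 -c "
from h import *
go(.4848,-.2471,.031,26.2)";  python3 -m pendant '[[0,0,0,0,0,0],[0,0,0,0,0,0],[0,0,0,0,0,0],[0,0,0,0,0,0],[0,0,0,0,0,0],[0,0,0,0,0,0]]' 0 15;python3 -m pendant '[[0,0,0,0,0,0],[0,0,0,0,0,0],[0,0,0,0,0,0]]' 0 40
```

```text
time_s: 10.87
tcp_pos: [0.4861, -0.2485, 0.0346]
eef_rot: [-179.8, -0.1, 26.1]
contact_force: [1.0, -0.4, -0.4]
gripper_width: 0.0451
gripper_force: 0.0
d [-0.0006 -0.0018  0.0036] rot [-0.17 -0.06 -0.06] rows 0.09694736107485726 0.026713233763994093
time_s: 11.37
tcp_pos: [0.4849, -0.248, 0.0331]
eef_rot: [-179.7, 0.0, 26.1]
contact_force: [-1.3, 1.8, 4.1]
gripper_width: 0.0161
gripper_force: 15.0
time_s: 11.62
tcp_pos: [0.485, -0.2481, 0.0332]
eef_rot: [-179.8, 0.0, 26.1]
contact_force: [-1.2, 2.5, 4.7]
gripper_width: 0.0158
gripper_force: 40.0
```

```bash
python3 -m pendant '[[0,0,-0.02,0,0,0],[0,0,-0.05,0,0,0],[0,0,-0.08,0,0,0],[0,0,-0.11,0,0,0],[0,0,-0.12,0,0,0],[0,0,-0.12,0,0,0],[0,0,-0.12,0,0,0]]'; python3 - <<'E'
from h import *
go(.6143,-.0100,.15,51.6)
f,W,c=cap('side','side7'); np.savez('side7',f=f,W=W)
E
```

```text
time_s: 12.2
tcp_pos: [0.4851, -0.2484, 0.1527]
eef_rot: [-179.7, -0.0, 26.1]
contact_force: [-0.8, -0.1, -1.2]
gripper_width: 0.0156
gripper_force: 40.0
d [ 0.2209 -0.1572  0.0035] rot [ -0.25  -0.08 -25.5 ] rows 6.501843749649245 3.5617093211887854
```

```bash
python3 -m pendant '[[0.025,-0.0175,0,0,0,-3],[0.05,-0.035,0,0,0,-6],[0.075,-0.0525,0,0,0,-9],[0.1,-0.07,0,0,0,-12],[0.125,-0.0875,0,0,0,-15],[0.15,-0.105,0,0,0,-18],[0.175,-0.1225,0,0,0,-21],[0.2,-0.142,0,-0.1,0,-24],[0.2209,-0.1572,0.0035,-0.2,-0.1,-25.5],[0.2209,-0.1572,0.0035,-0.2,-0.1,-25.5],[0.2209,-0.1572,0.0035,-0.2,-0.1,-25.5],[0.2209,-0.1572,0.0035,-0.2,-0.1,-25.5]]'; python3 - <<'E'
from h import *
go(.6143,-.0100,.125,51.6)
f,W,c=cap('top','top8'); np.savez('top8',f=f,W=W)
g,W,c=cap('side','side8'); np.savez('side8',f=f,W=W)
cv2.imwrite('pics/c8.png',cv2.hconcat([cv2.resize(f[170:280,255:355,::-1],(400,440)),cv2.resize(g[195:305,280:380,::-1],(400,440))]))
E
```

```text
time_s: 13.25
tcp_pos: [0.6133, -0.0103, 0.148]
eef_rot: [-179.8, 0.2, 51.6]
contact_force: [0.3, -0.3, -2.1]
gripper_width: 0.0161
gripper_force: 40.0
d [0.001  0.0007 0.023 ] rot [-0.19  0.21  0.02] rows 0.55242886587517 0.039884993394315005
```

View pics/c8.png

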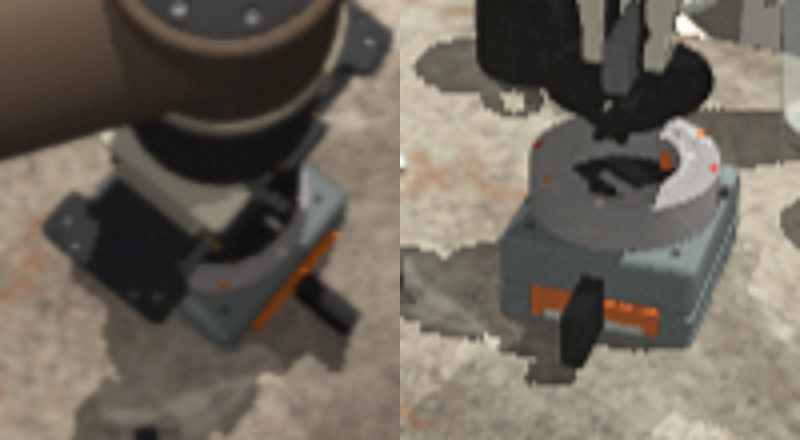

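The lid hangs level over the collar, with the shutter home below it at (595,310). I descend in stages.

```bash
python3 -m pendant '[[0.0005,0.0003,0.008,0,0,0],[0.0005,0.0003,0.016,0,0,0],[0.0005,0.0003,0.023,0,0,0],[0.0005,0.0003,0.023,0,0,0],[0.0005,0.0003,0.023,0,0,0],[0.0005,0.0003,0.023,0,0,0]]'; python3 -c "
from h import *
go(.6143,-.0100,.105,51.6)"; python3 -m pendant '[[0,0,0.004,0,0,0],[0,0,0.008,0,0,0],[0,0,0.012,0,0,0],[0,0,0.012,0,0,0]]';  python3 -c "
from h import *
go(.6143,-.0100,.1,51.6)"
```

```text
time_s: 13.85
tcp_pos: [0.615, -0.0101, 0.127]
eef_rot: [-179.9, 0.1, 51.6]
contact_force: [0.4, -0.3, -1.6]
gripper_width: 0.0154
gripper_force: 40.0
d [-0.0003 -0.0006  0.022 ] rot [-0.06  0.06  0.01] rows 0.52853630842529 0.01185195055094861
time_s: 14.18
tcp_pos: [0.6142, -0.01, 0.1139]
eef_rot: [-179.9, 0.1, 51.6]
contact_force: [-0.4, -0.3, -0.8]
gripper_width: 0.0159
gripper_force: 40.0
d [0.     0.0001 0.0139] rot [-0.13  0.11  0.01] rows 0.3340515197792525 0.023452287507419782
```

```bash
python3 -m pendant '[[0,0,0.003,0,0,0],[0,0,0.006,0,0,0],[0,0,0.009,0,0,0],[0,0,0.009,0,0,0]]'; python3 -m pendant '[[0,0,0.002,0,0,0],[0,0,0.004,0,0,0],[0,0,0.005,0,0,0],[0,0,0.005,0,0,0]]'; python3 -m pendant '[[0,0,0.001,0,0,0],[0,0,0.001,0,0,0],[0,0,0.001,0,0,0]]'
```

```text
time_s: 14.52
tcp_pos: [0.6145, -0.01, 0.1052]
eef_rot: [-179.9, 0.1, 51.6]
contact_force: [-0.1, -0.2, -1.8]
gripper_width: 0.0154
gripper_force: 40.0
time_s: 14.85
tcp_pos: [0.6147, -0.01, 0.1007]
eef_rot: [-179.9, 0.1, 51.6]
contact_force: [0.6, 0.4, -1.1]
gripper_width: 0.0159
gripper_force: 40.0
time_s: 15.1
tcp_pos: [0.6149, -0.0099, 0.1001]
eef_rot: [-179.9, 0.0, 51.6]
contact_force: [-0.5, 0.0, -1.2]
gripper_width: 0.0156
gripper_force: 40.0
```

```bash
python3 -m pendant '[[0,0,0.001,0,0,0],[0,0,0.001,0,0,0],[0,0,0.001,0,0,0]]';python3 -m pendant '[[0,0,0.0007,0,0,0],[0,0,0.0007,0,0,0],[0,0,0.0007,0,0,0]]'
```

```text
time_s: 15.35
tcp_pos: [0.615, -0.0099, 0.0991]
eef_rot: [-180.0, 0.0, 51.6]
contact_force: [0.8, 0.5, -0.7]
gripper_width: 0.0153
gripper_force: 40.0
time_s: 15.6
tcp_pos: [0.615, -0.0099, 0.0991]
eef_rot: [-180.0, 0.0, 51.6]
contact_force: [-2.3, 0.8, 5.7]
gripper_width: 0.0158
gripper_force: 40.0
```

Seated: contact at TCP z 0.0991, exactly as predicted. I twist clockwise in two halves.

```bash
python3 -m pendant '[[0,0,0,0,0,4],[0,0,0,0,0,8],[0,0,0,0,0,12],[0,0,0,0,0,16],[0,0,0,0,0,20],[0,0,0,0,0,20]]'; python3 -m pendant '[[0,0,0,0,0,4],[0,0,0,0,0,8],[0,0,0,0,0,12],[0,0,0,0,0,16],[0,0,0,0,0,20],[0,0,0,0,0,20],[0,0,0,0,0,20]]'; python3 -c "
from h import *
print(r.get_state()['moment']);go(.615,-.01,.0991,8.6)"
```

```text
time_s: 16.1
tcp_pos: [0.615, -0.0098, 0.0991]
eef_rot: [-180.0, 0.0, 31.4]
contact_force: [-2.7, 1.5, 5.6]
gripper_width: 0.0157
gripper_force: 40.0
time_s: 16.68
tcp_pos: [0.6153, -0.0094, 0.0991]
eef_rot: [-180.0, 0.0, 11.7]
contact_force: [-2.0, 3.1, 4.9]
gripper_width: 0.0159
gripper_force: 40.0
[ 1.09542884  0.7192095  -0.08443341]
d [-0.0004  0.0005  0.    ] rot [-0.03  0.    3.09] rows 0.01669273073700521 0.43214615658604366
```

```bash
python3 -m pendant '[[0,0,0,0,0,1.5],[0,0,0,0,0,3],[0,0,0,0,0,3],[0,0,0,0,0,3],[0,0,0,0,0,3],[0,0,0,0,0,3],[0,0,0,0,0,3]]'; python3 - <<'E'
from h import *
s=r.get_state();print(s['moment'],s['qd'].round(2))
f,W,c=cap('side','side9'); p=W[235:300,300:370].reshape(-1,3)
X=p[:,0]-.6143;Y=p[:,1]+.01;R=np.hypot(X,Y)
k=(R<.05)&(p[:,2]>.075)&(p[:,2]<.1); print('disc',k.sum(),np.percentile(p[k,2],[10,50,90]))
# white pointers on disc
q=W; v=f.min(2); X=q[...,0]-.6143;Y=q[...,1]+.01;R=np.hypot(X,Y)
k=(R>.034)&(R<.048)&(abs(q[...,2]-.092)<.008)&(v>150); print('pointer',k.sum(),np.degrees(np.arctan2(Y[k],X[k])).round(0))
E
```

```text
time_s: 17.27
tcp_pos: [0.6154, -0.0093, 0.0991]
eef_rot: [-180.0, -0.0, 8.7]
contact_force: [-1.4, 3.8, 5.8]
gripper_width: 0.0155
gripper_force: 40.0
[1.15012506 0.66101125 0.08737258] [ 0.01  0.07  0.02  0.06 -0.03 -0.01]
disc 414 [0.08250316 0.09007029 0.09204576]
pointer 4 [  12.   12.    8. -114.]
```

The disc top is at 92 mm (seated), the pointer is at about 10° (half), and everything is still. I hand the job in.

```bash
python3 -c "
from h import *
print(r.close_job())"
```

```text
the job is handed in; nothing more can be done
None
```

I handed the job in at about 17 s: the shutter is home and released, and the lid is seated and gripped still at about 43° clockwise (orange dots); no verdict was returned, and I didn't re-measure the cup, shaker or bowl afterwards, though nothing touched them that I saw.

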